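Start the brass hub cap on the model's road wheel

ROBOT

A 6-joint arm with a two-finger parallel gripper is mounted at the origin on the work surface. World frame = base frame: x ahead of the robot, y to its left, z up, the work surface at z = 0. Lengths are in m, angles in rad, forces in N, time in s.
With the tool pointing down it reaches from about 0.4 to 0.825 m from the base axis. Payload 7 kg.
Tool frame: the origin (TCP) lies on the centre line of the jaws, within the pads' length; the fingertips stand 17 mm ahead of it and the grasp point (between the pads) lies 2 mm behind it; z points along the fingers, y is the line along which they close (so a half turn about z gives the same grasp; the last joint's range is limited). The gripper opens to 85 mm and grips with 20 to 120 N. Pads are 22 mm wide; open, the fingers measure 114 mm over their backs; the gripper's body (76 mm by 85 mm) begins 54 mm behind the grasp point. The pads swing forward as they close: fully open they stand 13 mm farther back than shut.
Start: joints at [-1.043, 0.359, 0.012, 0, -1.224, -0.288], TCP at [0.16, -0.656, 0.248] pointing down, gripper open.
Joint ranges: [-3.07, 3.07], [-1.43, 2.12], [-1.02, 1.25], [-3.03, 1.67], [-3.05, -0], [-3.03, 3.03]. Speed limits (rad/s): [2.39, 2.39, 3.01, 3.14, 3.14, 3.14].

INTERFACE

Orientations are given as a 3x3 rotation matrix whose columns are the frame's x, y, z axes.
In Python, from cell import status, viewer, ctrl gives the robot as it stands. The module is installed in compiled form; this text tells all that it offers.
- The arm moves only by the tool step_arm, never from a script. Its arguments are lists of equal length, an entry for each row: "xyz": the shift along the tool's x, y, z in cm, a list of three; "spin": the turn about the tool's z in degrees. In form: {"xyz": [[x, y, z], ...], "spin": [spin, ...]}. A call has 1 to 5 rows; each row shifts and turns the commanded pose from where the row before left it, along the tool's axes as they then stand; what a row does not reach is not made up. A row lasts 1/10 s, in which the tool goes at most 50 mm and 8.59 degrees, less where a joint would pass 70% of its speed; a pose out of reach is approached as far as the arm can. A call with a gripper value outside its range is refused whole. "claw" is the closure in counts, from 0 (fully open) to 255 (shut), set as the call begins (left out, the last holds). The fingers move at their own pace and stop on an object; "newtons" is the grip in N (left out, the last holds). Time passes only in rows, so rows that do not move let the fingers close. It gives the time, the measured TCP pose, the force, the opening and the grip force at its end, in the units of the state.
- status.get_state(): the state, without advancing time (a new reading comes with each control period).
- viewer.capture(name): name is "side" or "top"; returns a dict with "pixels" (480x640x3 uint8, red, green, blue), "K" (3x3 intrinsics, pixels), "eye" and "rotation" of the camera in the world. Camera axes: x right, y up, looking along -z (the intrinsics and any distortion apply to the point x, -y, -z); pixel columns grow to the right and rows downward; lengths in m; the calibration is good to about 2 mm. A picture is of the moment at which its call begins. There is no depth.
- ctrl.hand_in(): hands the job in; it is judged then, once.
The state is a dict: "time_s": time; "qpos": joint angles; "joint_vel": joint speeds; "joint_torque": joint torques, N m; "position": TCP position; "ee_rot": TCP orientation; "force": force on the tool from outside, world axes, zero at the start; "wrist_torque": the same for the moment, N m; "grip_width": opening from 0.0 (shut) to 1.0 (fully open); "grasp_force": force on a finger pad.
Only numpy, scipy, OpenCV 4.12 (cv2) and the standard library are available. Lean on these libraries where they do the work, as an engineer would, in place of code of your own. Each camera call takes 0.05 s, during which the arm holds its last target. There are 200 camera calls.

TASK

The brass hub cap is only resting on top of the thread of the road wheel that is screwed to the plywood board. Without lifting it off, turn it backward (counter-clockwise seen from above) until it drops into the start of the thread, then forward (clockwise) until its bar points at the red stripes and it stops, and let go. Leave the finished wheel with the black cap where it is.

Things in the scene. Friction and masses are not known exactly. Their poses are not given: they have to be found in the camera images.
- hub_cap: Loose brass cap, about 160 g. Origin on its axis at the underside of its two lugs, z up. Lugs 8 mm wide, 5 mm thick, reach 28 mm from the axis along own +x and -x. Stem 25 mm across, to 30 mm below the origin. Grip bar on top: 50 mm along x (above the lugs), 12 mm thick (y), 30 to 62 mm above the origin; grip its upper half across y. Same after half a turn. Starts with the lugs lying on the thread.
- road_wheel: Fixed wheel lying flat on a plywood board 150 x 150 x 12 mm: black tyre 120 mm across, grey hub, face 52 mm above the bench. Origin on its axis at the bench, z up. White stripes over hub and tyre at its own +x and -x: the gaps of the thread. Red stripes 60 degrees clockwise (seen from above) of the white ones: the stop. The cap's bar starts 43 to 69 degrees clockwise of the white stripes.
- thread (a point): Centre of the steel thread collar's top, on the wheel's axis, 73 mm above the bench. Collar 62 mm across, bore 30 mm. Cap's bar within 10 degrees of the white stripes: it falls 15 mm (or lower it so). Then it turns clockwise under the thread, 5 mm free above the lugs, floor sinking 3 mm, to the stop. Two dark blocks, 5 mm high, on the collar jam a cap turned clockwise before it drops.
- finished_wheel: Loose bystander: the same kind of wheel, 120 mm across, 40 mm thick, without a board, with a black cap already screwed home (top 105 mm above the bench). Origin on its axis at its underside, z up. Leave it.
Not all that is in view belongs to the job. Several things have the shape of the hub_cap; the one meant has the colours described above.

How it is judged:
By the outcome, as a careful person would: the job done as asked, in the order asked, and still so for the second after the job is handed in, with the robot touching nothing.
It also fails if it takes over 38 s, if anything falls off the work surface, if the arm or the gripper's body presses on something with over 40 N, if the wrist force passes 120 N, or if a joint passes its speed limit or range.

## Working session

There is one attempt and no reset: what is moved stays moved. The work goes in short steps, Python scripts to look and compute and a tool call to move; the robot and the scene stay as the last step left them, time stands still between calls to the robot, and variables do not carry over. Pictures are saved under pics/ and viewed, at most 10 in all, crops included, and the job is handed in when it is done.

Besides the shell and the picture viewer there is one more tool, called after "Request:" in YAML: its name, and indented under it one key for each argument. step_arm: Moves the arm, as the interface text tells. Its arguments: {"type":"object","properties":{"xyz":{"type":"array","items":{"type":"array","items":{"type":"number"}}},"spin":{"type":"array","items":{"type":"number"}},"claw":{"type":"number"},"newtons":{"type":"number"}},"required":["xyz","spin"]}

```bash
mkdir -p pics; python3 - <<'E'
from cell import status, viewer
import cv2,numpy as np
for n in("top","side"):
    d=viewer.capture(n); cv2.imwrite(f"pics/{n}0.png",d["pixels"][:,:,::-1]); print(n,{k:np.round(v,4).tolist() for k,v in d.items() if k!="pixels"}, d.keys())
    np.savez(n+".npz",**d)
s=status.get_state();print(s)
E
```

```text
top {'K': [[542.0217, 0.0, 324.7552], [0.0, 542.0217, 238.3776], [0.0, 0.0, 1.0]], 'eye': [0.3554, 0.0899, 1.0897], 'rotation': [[-0.0187, 0.9944, -0.1036], [-0.9994, -0.0156, 0.0299], [0.0281, 0.104, 0.9942]]} dict_keys(['pixels', 'K', 'eye', 'rotation'])
side {'K': [[474.765, 0.0, 321.208], [0.0, 474.765, 242.4806], [0.0, 0.0, 1.0]], 'eye': [0.0852, 0.6167, 0.5796], 'rotation': [[-0.8319, 0.3421, -0.4369], [-0.5549, -0.5064, 0.66], [0.0045, 0.7915, 0.6111]]} dict_keys(['pixels', 'K', 'eye', 'rotation'])
{'time_s': 0.1, 'qpos': array([-1.04294203e+00,  3.59348609e-01,  1.11229445e-02, -2.83022736e-04,
       -1.22410371e+00, -2.88109012e-01]), 'joint_vel': array([ 6.59683145e-04, -9.10526728e-04,  3.71057286e-03,  1.76447598e-03,
       -6.24058747e-05, -9.35656872e-04]), 'joint_torque': array([-1.31511799e-03, -5.84763479e+01,  2.94105184e+01,  6.95454463e+00,
       -3.19322986e-03,  3.69585962e-06]), 'position': array([ 0.16015414, -0.65529726,  0.2474284 ]), 'ee_rot': array([[-9.71421321e-01, -2.37361168e-01, -5.42205097e-04],
       [-2.37361719e-01,  9.71420242e-01,  1.45844101e-03],
       [ 1.80531746e-04,  1.54545943e-03, -9.99998789e-01]]), 'force': array([0.47156046, 0.65499695, 0.20856013]), 'wrist_torque': array([ 0.0069507 , -0.02851856,  0.02878652]), 'grasp_force': 0.0, 'grip_width': 1.0005783395988792}
```

View pics/top0.png

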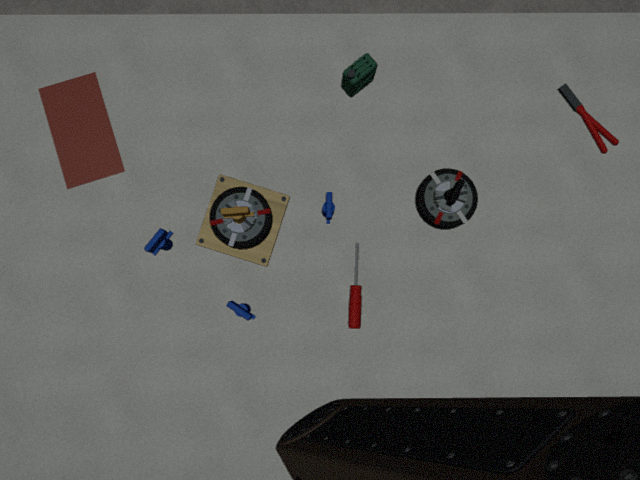

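View pics/side0.png

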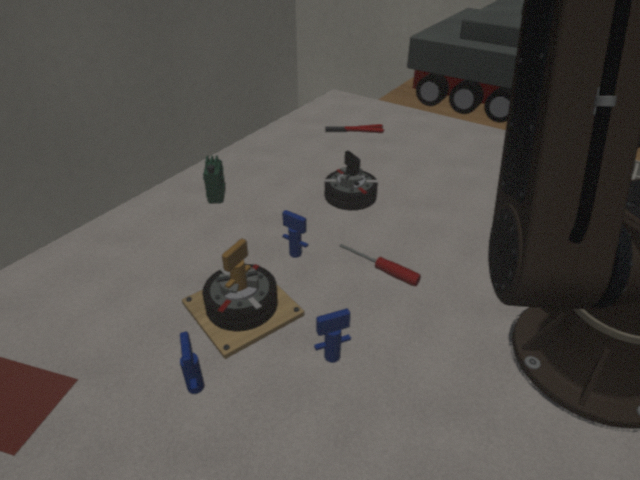

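The brass cap sits on the wheel on the plywood, at top (237,212) and side (236,255). The lookalikes are the blue caps at top (158,241), (241,310) and (328,207), and the black cap on the finished wheel at (455,190). Only (237,212) is brass and on the board. I'll confirm it with an enlarged crop.

```bash
cat > h.py <<'E'
import numpy as np,cv2
def ray(d,u,v):
    K=d["K"];c=np.array([(u-K[0,2])/K[0,0],-(v-K[1,2])/K[1,1],-1]);return d["rotation"]@c
def atz(d,u,v,z):
    r=ray(d,u,v);e=d["eye"];return e+r*(z-e[2])/r[2]
def proj(d,p):
    c=d["rotation"].T@(np.asarray(p)-d["eye"]);K=d["K"];return np.array([K[0,0]*c[0]/-c[2]+K[0,2],K[1,1]*-c[1]/-c[2]+K[1,2]])
E
python3 - <<'E'
from h import *
a=cv2.imread("pics/top0.png")[165:275,190:300];b=cv2.imread("pics/side0.png")[225:365,170:310]
cv2.imwrite("pics/c1.png",np.hstack([cv2.resize(a,(400,400),interpolation=cv2.INTER_CUBIC),cv2.resize(b,(400,400),interpolation=cv2.INTER_CUBIC)]))
E
```

```text
(no output)
```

View pics/c1.png

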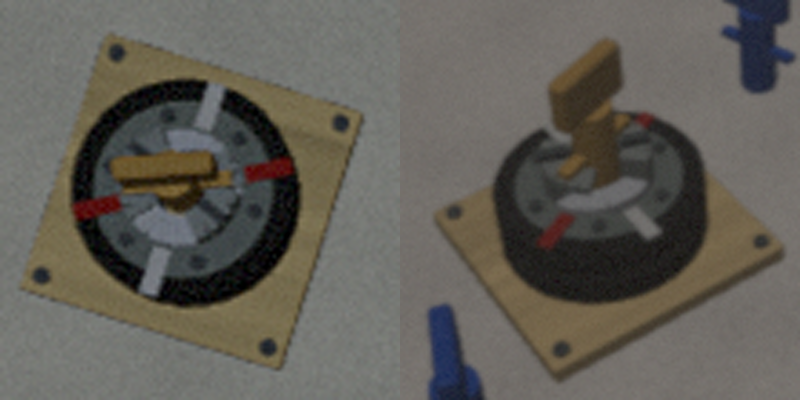

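The crop confirms the brass cap on the plywood-mounted wheel. Its bar runs from about (111,165) to (214,160). The white stripe ends are at (217,85) and (150,297), the red ones at (292,167) and (76,212).

```bash
python3 - <<'E'
from h import *
d=dict(np.load("top.npz"));s=dict(np.load("side.npz"))
P=lambda x,y,z:atz(d,190+(x+.5)/400*110-.5,165+(y+.5)/400*110-.5,z)
S=lambda x,y,z:atz(s,170+(x+.5)/400*140-.5,225+(y+.5)/400*140-.5,z)
ang=lambda a,b:np.degrees(np.arctan2(*(b-a)[1::-1]))
x=lambda q:print(np.round(q,4))
x(np.mean([P(*c,.012) for c in((108,34),(363,112),(282,368),(22,287))],0))
w=[P(217,85,.052),P(150,297,.052)];r=[P(292,167,.052),P(76,212,.052)]
x(np.mean(w,0));x(np.mean(r,0));print("white",ang(*w),"red",ang(*r))
b=[P(112,165,.135),P(214,158,.135)];x(np.mean(b,0));print("bar",ang(*b),np.linalg.norm(b[1]-b[0]))
c=np.array([[436,215],[555,380],[783,252]])-[400,0]
x([S(*q,.012) for q in c]);x((S(*c[0],.012)+S(*c[2],.012))/2)
b=[S(155,85,.135),S(212,43,.135)];x(np.mean(b,0));print("bar",ang(*b),np.linalg.norm(b[1]-b[0]))
E
```

```text
[0.5082 0.2203 0.012 ]
[0.5074 0.2209 0.052 ]
[0.5079 0.2206 0.052 ]
white 162.48232603030758 red 101.11885314731461
[0.5096 0.2204 0.135 ]
bar -86.82239139501868 0.049603945334995875
[[0.5973 0.267  0.012 ]
 [0.4553 0.3178 0.012 ]
 [0.4099 0.177  0.012 ]]
[0.5036 0.222  0.012 ]
[0.5061 0.2194 0.135 ]
bar -90.92525982890888 0.04382086339139485
```

Request:
step_arm:
  xyz:
    - [-4.4, 1.5, 0]
    - [-4.4, 1.5, 0]
    - [-4.4, 1.5, 0]
    - [-4.4, 1.5, 0]
    - [-4.4, 1.5, 0]
  spin: [-4, -4, -4, -4, -4]

```text
time_s: 0.6
position: [0.3371, -0.5038, 0.2477]
ee_rot: [[-0.83, -0.558, -0.001], [-0.558, 0.83, 0.001], [0.0, 0.001, -1.0]]
force: [0.7, -1.0, -0.6]
grip_width: 1.004
grasp_force: 0.0
```

Request:
step_arm:
  xyz:
    - [-4.4, 1.5, 0]
    - [-4.4, 1.5, 0]
    - [-4.4, 1.5, 0]
    - [-4.4, 1.5, 0]
    - [-4.4, 1.5, 0]
  spin: [-4, -4, -4, -4, -4]

```text
time_s: 1.1
position: [0.4503, -0.302, 0.2479]
ee_rot: [[-0.589, -0.808, -0.001], [-0.808, 0.589, 0.0], [0.0, 0.001, -1.0]]
force: [1.0, -1.1, -0.0]
grip_width: 0.999
grasp_force: 0.0
```

Request:
step_arm:
  xyz:
    - [-4.4, 1.5, 0]
    - [-4.4, 1.5, 0]
    - [-4.4, 1.5, 0]
    - [-4.4, 1.5, 0]
    - [-4.4, 1.5, 0]
  spin: [-4, -4, -4, -4, -4]

```text
time_s: 1.6
position: [0.4875, -0.0737, 0.2481]
ee_rot: [[-0.277, -0.961, -0.0], [-0.961, 0.277, -0.0], [0.0, 0.0, -1.0]]
force: [1.4, 0.6, -0.9]
grip_width: 1.001
grasp_force: 0.0
```

```bash
cat >> h.py <<'E'
def go(x,y,z,a):
    from cell import status
    s=status.get_state();R=s["ee_rot"];p=s["position"]
    h=np.degrees(np.arctan2(R[1,0],R[0,0]))
    print("t",s["time_s"],"pos",p.round(4),"head",h.round(1),"tool shift cm",(R.T@(np.array([x,y,z])-p)*100).round(2),"spin",round(h-a,1),"F",s["force"].round(1),"tau",s["wrist_torque"].round(2),"w",round(s["grip_width"],3),"g",round(s["grasp_force"],1),"q",s["qpos"].round(2))
E
python3 -c "
from h import *;go(.5077,.2207,.2,-87)"
```

```text
t 1.6 pos [ 0.4875 -0.0737  0.2481] head -106.1 tool shift cm [-28.85   6.22   4.81] spin -19.1 F [ 1.4  0.6 -0.9] tau [ 0.01 -0.17 -0.02] w 1.001 g 0.0 q [ 0.25  0.06 -0.38 -0.   -1.14 -0.53]
```

Request:
step_arm:
  xyz:
    - [-4.8, 1.0, 0]
    - [-4.8, 1.0, 0]
    - [-4.8, 1.0, 0]
    - [-4.8, 1.0, 0]
    - [-4.8, 1.0, 0]
  spin: [0, 0, 0, 0, 0]

```text
time_s: 2.1
position: [0.5063, 0.1708, 0.2483]
ee_rot: [[-0.28, -0.96, -0.0], [-0.96, 0.28, 0.0], [-0.0, 0.0, -1.0]]
force: [0.6, -1.1, 1.1]
grip_width: 0.999
grasp_force: 0.0
```

Request:
step_arm:
  xyz:
    - [-4.8, 1.1, 0]
    - [0, 0, 1.5]
    - [0, 0, 1.5]
    - [0, 0, 0]
    - [0, 0, 0]
  spin: [0, -6.4, -6.4, -6.4, 0]

```text
time_s: 2.6
position: [0.5093, 0.2178, 0.2175]
ee_rot: [[0.053, -0.999, -0.001], [-0.999, -0.053, -0.001], [0.001, 0.001, -1.0]]
force: [-0.2, 0.3, 0.8]
grip_width: 1.0
grasp_force: 0.0
```

```bash
python3 - <<'E'
from h import *;from cell import viewer
go(.5077,.2207,.12,-87)
t=viewer.capture("top");s=viewer.capture("side");np.savez("top1.npz",**t);np.savez("side1.npz",**s)
cv2.imwrite("pics/c2.png",np.hstack([cv2.resize(a["pixels"][y:y+160,x:x+160,::-1],(400,400),interpolation=cv2.INTER_CUBIC) for a,x,y in((t,160,130),(s,160,180))]))
E
```

```text
t 2.6 pos [0.5093 0.2178 0.2175] head -86.9 tool shift cm [-0.3   0.13  9.75] spin 0.1 F [-0.2  0.3  0.8] tau [ 0.03  0.01 -0.02] w 1.0 g 0.0 q [ 0.76  0.18 -0.3  -0.   -1.09 -0.7 ]
```

View pics/c2.png

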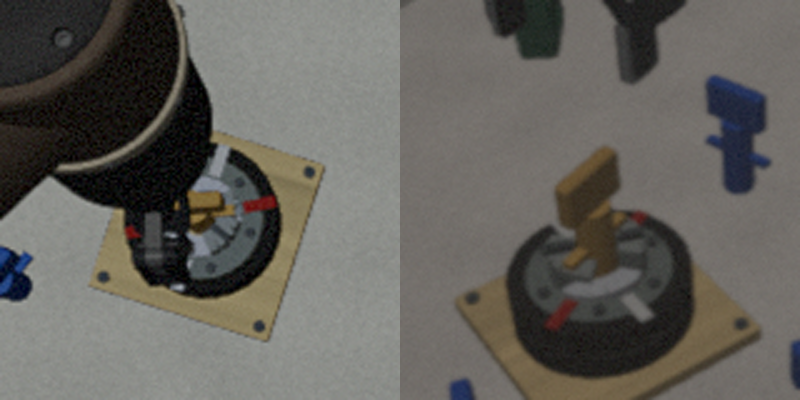

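The open fingers straddle the brass bar: side crop fingers at (505,15) and (640,50), bar top near (590,175). Going down.

Request:
step_arm:
  xyz:
    - [-0.3, 0.1, 2]
    - [0, 0, 2.5]
    - [0, 0, 2.5]
    - [0, 0, 2.1]
    - [0, 0, 0]
  spin: [0, 0, 0, 0, 0]
  claw: 0

```text
time_s: 3.2
position: [0.5073, 0.2197, 0.125]
ee_rot: [[0.048, -0.999, -0.004], [-0.999, -0.048, -0.003], [0.002, 0.004, -1.0]]
force: [0.0, 0.4, 0.1]
grip_width: 1.0
grasp_force: 0.0
```

Request:
step_arm:
  xyz:
    - [0, 0, 0]
    - [0, 0, 0]
    - [0, 0, 0]
    - [0, 0, 0]
    - [0, 0, 0]
  spin: [0, 0, 0, 0, 0]
  claw: 150
  newtons: 25

```text
time_s: 3.7
position: [0.5087, 0.221, 0.1279]
ee_rot: [[0.051, -0.999, 0.001], [-0.999, -0.051, 0.001], [-0.001, -0.001, -1.0]]
force: [-0.3, -0.2, -1.5]
grip_width: 0.415
grasp_force: 0.0
```

```bash
python3 -c "
from h import *;go(.5077,.2207,.126,-87)"
```

```text
t 3.7 pos [0.5087 0.221  0.1279] head -87.1 tool shift cm [0.03 0.1  0.19] spin -0.1 F [-0.3 -0.2 -1.5] tau [-0.02 -0.01  0.  ] w 0.415 g 0.0 q [ 0.76  0.27 -0.42  0.   -0.88 -0.71]
```

Request:
step_arm:
  xyz:
    - [0, 0.1, 0.1]
    - [0, 0, 0]
    - [0, 0, 0]
    - [0, 0, 0]
    - [0, 0, 0]
  spin: [0, 0, 0, 0, 0]
  claw: 255
  newtons: 25

```text
time_s: 4.2
position: [0.5074, 0.2208, 0.1263]
ee_rot: [[0.051, -0.999, -0.0], [-0.999, -0.051, -0.0], [0.0, 0.0, -1.0]]
force: [-1.6, -0.2, 2.5]
grip_width: 0.132
grasp_force: 30.9
```

```bash
python3 -c "
from h import *;go(.5077,.2207,.126,-87)"
```

```text
t 4.2 pos [0.5074 0.2208 0.1263] head -87.1 tool shift cm [ 0.01 -0.03  0.03] spin -0.1 F [-1.6 -0.2  2.5] tau [ 0.03  0.62 -0.09] w 0.132 g 30.9 q [ 0.76  0.27 -0.42 -0.   -0.88 -0.71]
```

Request:
step_arm:
  xyz:
    - [0, 0, 0]
    - [0, 0, 0]
    - [0, 0, 0]
    - [0, 0, 0]
    - [0, 0, 0]
  spin: [-4, -4, -4, -4, -4]

```text
time_s: 4.7
position: [0.5077, 0.2208, 0.1263]
ee_rot: [[0.392, -0.92, 0.0], [-0.92, -0.392, 0.0], [0.0, -0.0, -1.0]]
force: [-0.3, 0.3, 0.8]
grip_width: 0.133
grasp_force: 30.8
```

```bash
python3 -c "
from h import *;go(.5077,.2207,.126,-18)"
```

```text
t 4.7 pos [0.5077 0.2208 0.1263] head -66.9 tool shift cm [0.01 0.   0.03] spin -48.9 F [-0.3  0.3  0.8] tau [-0.    0.1  -0.04] w 0.133 g 30.8 q [ 0.76  0.27 -0.42  0.   -0.88 -0.36]
```

Request:
step_arm:
  xyz:
    - [0, 0, 0]
    - [0, 0, 0]
    - [0, 0, 0]
    - [0, 0, 0]
    - [0, 0, 0]
  spin: [-5, -5, -5, -5, -5]

```text
time_s: 5.2
position: [0.5077, 0.2208, 0.1263]
ee_rot: [[0.745, -0.667, 0.0], [-0.667, -0.745, -0.0], [0.0, -0.0, -1.0]]
force: [0.4, -0.4, -0.9]
grip_width: 0.134
grasp_force: 30.7
```

Request:
step_arm:
  xyz:
    - [0, 0, 0]
    - [0, 0, 0]
    - [0, 0, 0]
    - [0, 0, 0]
    - [0, 0, 0]
  spin: [-5, -5, -5, -5, -4]

```text
time_s: 5.7
position: [0.5075, 0.2207, 0.126]
ee_rot: [[0.952, -0.307, -0.0], [-0.307, -0.952, -0.0], [-0.0, 0.0, -1.0]]
force: [-0.4, -1.2, -1.5]
grip_width: 0.137
grasp_force: 30.5
```

```bash
python3 - <<'E'
from h import *;from cell import viewer
go(.5077,.2207,.126,-18)
t=viewer.capture("top");s=viewer.capture("side")
cv2.imwrite("pics/c3.png",np.hstack([cv2.resize(a["pixels"][y:y+120,x:x+120,::-1],(400,400),interpolation=cv2.INTER_CUBIC) for a,x,y in((t,180,155),(s,180,225))]))
E
```

```text
t 5.7 pos [0.5075 0.2207 0.126 ] head -17.9 tool shift cm [ 0.02 -0.01 -0.  ] spin 0.1 F [-0.4 -1.2 -1.5] tau [-0.01  0.03  0.03] w 0.137 g 30.5 q [ 0.76  0.27 -0.42 -0.   -0.88  0.49]
```

View pics/c3.png

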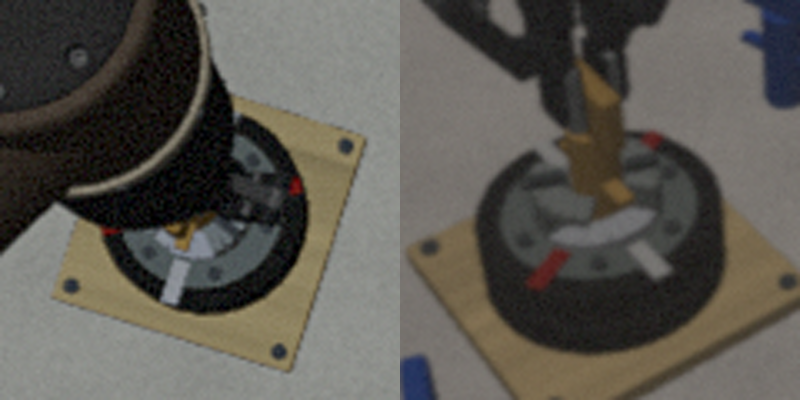

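The cap turned with the gripper: its lug, at side crop (617,195), points at the white stripe (650,258). I'll lower it through the gap.

Request:
step_arm:
  xyz:
    - [0, 0, 0.2]
    - [0, 0, 0.2]
    - [0, 0, 0.2]
    - [0, 0, 0]
    - [0, 0, 0]
  spin: [0, 0, 0, 0, 0]

```text
time_s: 6.3
position: [0.5075, 0.2208, 0.1202]
ee_rot: [[0.951, -0.31, -0.0], [-0.31, -0.951, -0.0], [-0.0, 0.0, -1.0]]
force: [0.3, -0.3, -1.0]
grip_width: 0.136
grasp_force: 30.5
```

Request:
step_arm:
  xyz:
    - [0, 0, 0.25]
    - [0, 0, 0.25]
    - [0, 0, 0.25]
    - [0, 0, 0]
    - [0, 0, 0]
  spin: [0, 0, 0, 0, 0]

```text
time_s: 6.8
position: [0.5075, 0.2208, 0.1127]
ee_rot: [[0.951, -0.31, -0.0], [-0.31, -0.951, -0.0], [-0.0, 0.0, -1.0]]
force: [0.6, -0.2, -0.7]
grip_width: 0.138
grasp_force: 30.5
```

Request:
step_arm:
  xyz:
    - [0, 0, 0.05]
    - [0, 0, 0.05]
    - [0, 0, 0.05]
    - [0, 0, 0]
    - [0, 0, 0]
  spin: [0, 0, 0, 0, 0]

```text
time_s: 7.3
position: [0.5076, 0.2208, 0.1114]
ee_rot: [[0.951, -0.31, 0.0], [-0.31, -0.951, 0.0], [0.0, -0.0, -1.0]]
force: [-0.0, 0.6, -1.2]
grip_width: 0.137
grasp_force: 30.6
```

```bash
python3 - <<'E'
from h import *;from cell import viewer
go(.5077,.2207,.111,-78)
t=viewer.capture("top");s=viewer.capture("side")
cv2.imwrite("pics/c4.png",np.hstack([cv2.resize(a["pixels"][y:y+120,x:x+120,::-1],(400,400),interpolation=cv2.INTER_CUBIC) for a,x,y in((t,180,155),(s,180,225))]))
E
```

```text
t 7.3 pos [0.5076 0.2208 0.1114] head -18.1 tool shift cm [0.02 0.01 0.04] spin 59.9 F [-0.   0.6 -1.2] tau [ 0.02 -0.02  0.02] w 0.137 g 30.6 q [ 0.76  0.29 -0.43 -0.   -0.85  0.49]
```

View pics/c4.png

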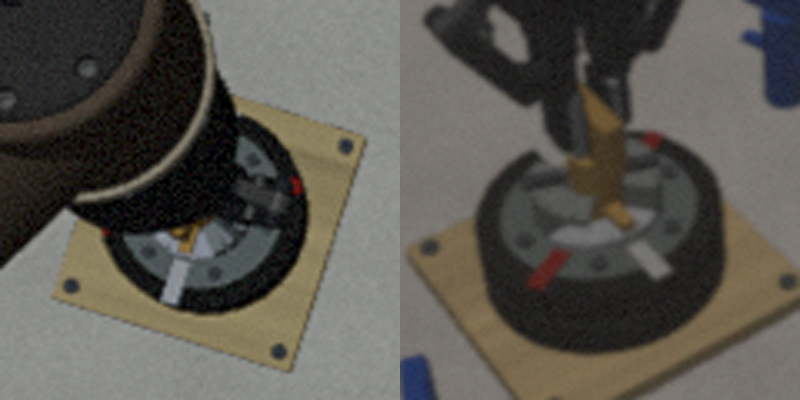

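The cap has dropped: the lug is now at side crop (620,215), inside the gap, with no contact force. Turning clockwise while sinking.

Request:
step_arm:
  xyz:
    - [0, 0, 0.02]
    - [0, 0, 0.02]
    - [0, 0, 0.02]
    - [0, 0, 0.02]
    - [0, 0, 0.02]
  spin: [4, 4, 4, 4, 4]

```text
time_s: 7.9
position: [0.5083, 0.2212, 0.1113]
ee_rot: [[0.786, -0.618, 0.002], [-0.618, -0.786, 0.001], [0.001, -0.002, -1.0]]
force: [-0.8, -0.1, 6.0]
grip_width: 0.138
grasp_force: 31.6
```

```bash
python3 -c "
from h import *;go(.5077,.2207,.108,-78)"
```

```text
t 7.9 pos [0.5083 0.2212 0.1113] head -38.2 tool shift cm [-0.01  0.08  0.33] spin 39.8 F [-0.8 -0.1  6. ] tau [-0.04  0.24  0.08] w 0.138 g 31.6 q [ 0.76  0.29 -0.43  0.   -0.84  0.14]
```

Request:
step_arm:
  xyz:
    - [0, 0, 0]
    - [0, 0, 0]
    - [0, 0, 0]
    - [0, 0, 0]
    - [0, 0, 0]
  spin: [4, 4, 4, 4, 4]

```text
time_s: 8.4
position: [0.5081, 0.2213, 0.1108]
ee_rot: [[0.527, -0.85, 0.001], [-0.85, -0.527, 0.001], [-0.0, -0.002, -1.0]]
force: [0.4, -0.6, -0.9]
grip_width: 0.135
grasp_force: 30.6
```

```bash
python3 -c "
from h import *;go(.5077,.2207,.108,-78)"
```

```text
t 8.4 pos [0.5081 0.2213 0.1108] head -58.2 tool shift cm [0.03 0.06 0.28] spin 19.8 F [ 0.4 -0.6 -0.9] tau [ 0.02 -0.03  0.04] w 0.135 g 30.6 q [ 0.76  0.29 -0.44  0.   -0.84 -0.21]
```

Request:
step_arm:
  xyz:
    - [0, 0, 0.02]
    - [0, 0, 0.02]
    - [0, 0, 0.02]
    - [0, 0, 0.02]
    - [0, 0, 0]
  spin: [4, 4, 4, 4, 0]

```text
time_s: 8.9
position: [0.5079, 0.2211, 0.11]
ee_rot: [[0.274, -0.962, 0.001], [-0.962, -0.274, 0.001], [-0.0, -0.001, -1.0]]
force: [-0.1, -0.0, 2.1]
grip_width: 0.139
grasp_force: 31.0
```

```bash
python3 -c "
from h import *;go(.5077,.2207,.108,-78)"
```

```text
t 8.9 pos [0.5079 0.2211 0.11  ] head -74.1 tool shift cm [0.03 0.03 0.2 ] spin 3.9 F [-0.1 -0.   2.1] tau [-0.02 -0.07 -0.04] w 0.139 g 31.0 q [ 0.76  0.29 -0.44  0.   -0.84 -0.49]
```

Request:
step_arm:
  xyz:
    - [0, 0, 0.02]
    - [0, 0, 0.02]
    - [0, 0, 0.02]
    - [0, 0, 0]
    - [0, 0, 0]
  spin: [2, 2, 1, 0, 0]

```text
time_s: 9.4
position: [0.508, 0.2212, 0.1097]
ee_rot: [[0.192, -0.981, 0.001], [-0.981, -0.192, 0.001], [-0.0, -0.001, -1.0]]
force: [-1.2, -0.6, 5.1]
grip_width: 0.132
grasp_force: 31.6
```

```bash
python3 -c "
from h import *;go(.5077,.2207,.108,-78)"
```

```text
t 9.4 pos [0.508  0.2212 0.1097] head -78.9 tool shift cm [0.04 0.04 0.17] spin -0.9 F [-1.2 -0.6  5.1] tau [0.1  0.46 0.07] w 0.132 g 31.6 q [ 0.76  0.29 -0.44  0.   -0.84 -0.57]
```

Request:
step_arm:
  xyz:
    - [0, 0, 0]
    - [0, 0, 0]
    - [0, 0, 0]
    - [0, 0, 0]
  spin: [1, 1, 1, 0]

```text
time_s: 9.8
position: [0.508, 0.2213, 0.1097]
ee_rot: [[0.141, -0.99, 0.001], [-0.99, -0.141, 0.001], [-0.001, -0.001, -1.0]]
force: [-1.8, -0.1, 6.5]
grip_width: 0.135
grasp_force: 34.5
```

```bash
python3 -c "
from h import *;go(.5077,.2207,.108,-78)"
```

```text
t 9.8 pos [0.508  0.2213 0.1097] head -81.9 tool shift cm [0.06 0.04 0.17] spin -3.9 F [-1.8 -0.1  6.5] tau [0.25 0.54 0.49] w 0.135 g 34.5 q [ 0.76  0.29 -0.44  0.   -0.84 -0.62]
```

Turning torque rose to 0.5 N·m, so it has reached the stop. One small confirming push, then look.

Request:
step_arm:
  xyz:
    - [0, 0, 0]
    - [0, 0, 0]
    - [0, 0, 0]
  spin: [1, 1, 0]

```text
time_s: 10.1
position: [0.508, 0.2213, 0.1098]
ee_rot: [[0.107, -0.994, 0.001], [-0.994, -0.107, 0.001], [-0.0, -0.001, -1.0]]
force: [-0.9, 1.0, 5.0]
grip_width: 0.133
grasp_force: 41.3
```

```bash
python3 - <<'E'
from h import *;from cell import viewer
go(.5077,.2207,.108,-78)
t=viewer.capture("top");s=viewer.capture("side")
cv2.imwrite("pics/c5.png",np.hstack([cv2.resize(a["pixels"][y:y+120,x:x+120,::-1],(400,400),interpolation=cv2.INTER_CUBIC) for a,x,y in((t,180,155),(s,180,225))]))
E
```

```text
t 10.1 pos [0.508  0.2213 0.1098] head -83.9 tool shift cm [0.06 0.04 0.18] spin -5.9 F [-0.9  1.   5. ] tau [0.32 0.57 0.83] w 0.133 g 41.3 q [ 0.76  0.29 -0.44  0.   -0.84 -0.66]
```

View pics/c5.png

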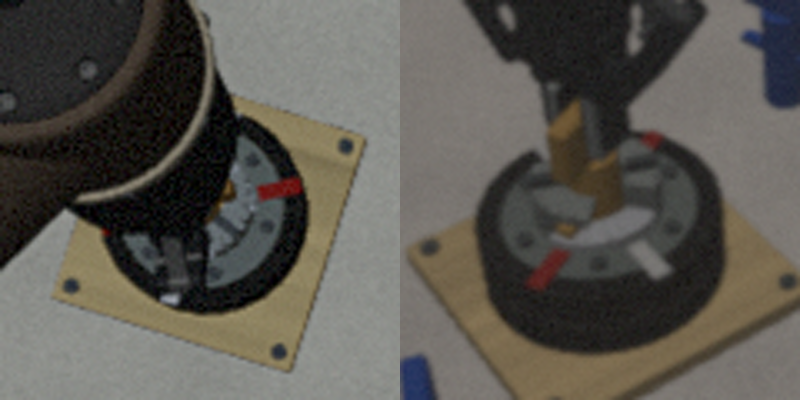

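The lug at side crop (565,230) is under the collar on the red stripe's line (548,268), and torque rose to 0.83, which confirms the stop. Releasing and lifting away.

Request:
step_arm:
  xyz:
    - [0, 0, 0]
    - [0, 0, 0]
    - [0, 0, 0]
    - [0, 0, 0]
    - [0, 0, 0]
  spin: [0, 0, 0, 0, 0]
  claw: 60

```text
time_s: 10.7
position: [0.5075, 0.2207, 0.1088]
ee_rot: [[0.104, -0.995, -0.0], [-0.995, -0.104, -0.0], [0.0, 0.0, -1.0]]
force: [-0.3, -0.3, -0.6]
grip_width: 0.767
grasp_force: 0.0
```

Request:
step_arm:
  xyz:
    - [0, 0, -1]
    - [0, 0, -2]
    - [0, 0, -3]
    - [0, 0, -4]
    - [0, 0, -4]
  spin: [0, 0, 0, 0, 0]

```text
time_s: 11.2
position: [0.5073, 0.2205, 0.251]
ee_rot: [[0.104, -0.995, -0.0], [-0.995, -0.104, -0.0], [0.0, 0.0, -1.0]]
force: [0.6, 0.5, -0.7]
grip_width: 0.768
grasp_force: 0.0
```

Request:
step_arm:
  xyz:
    - [4.5, 0, 0]
    - [4.5, 0, 0]
    - [4.5, 0, 0]
    - [4.5, 0, 0]
    - [0, 0, 0]
  spin: [0, 0, 0, 0, 0]

```text
time_s: 11.7
position: [0.5259, 0.0377, 0.2499]
ee_rot: [[0.1, -0.995, 0.0], [-0.995, -0.1, -0.0], [0.0, -0.0, -1.0]]
force: [0.1, 0.7, -1.0]
grip_width: 0.76
grasp_force: 0.0
```

```bash
python3 - <<'E'
from h import *;from cell import viewer
go(.5077,.2207,.25,-78)
t=viewer.capture("top");s=viewer.capture("side")
cv2.imwrite("pics/c6.png",np.hstack([cv2.resize(a["pixels"][y:y+120,x:x+120,::-1],(400,400),interpolation=cv2.INTER_CUBIC) for a,x,y in((t,180,155),(s,180,225))]))
E
```

```text
t 11.7 pos [0.5259 0.0377 0.2499] head -84.3 tool shift cm [-1.839e+01 -1.000e-02 -2.000e-02] spin -6.3 F [ 0.1  0.7 -1. ] tau [ 0.07  0.02 -0.01] w 0.76 g 0.0 q [ 0.44  0.11 -0.31  0.   -1.15 -0.34]
```

View pics/c6.png

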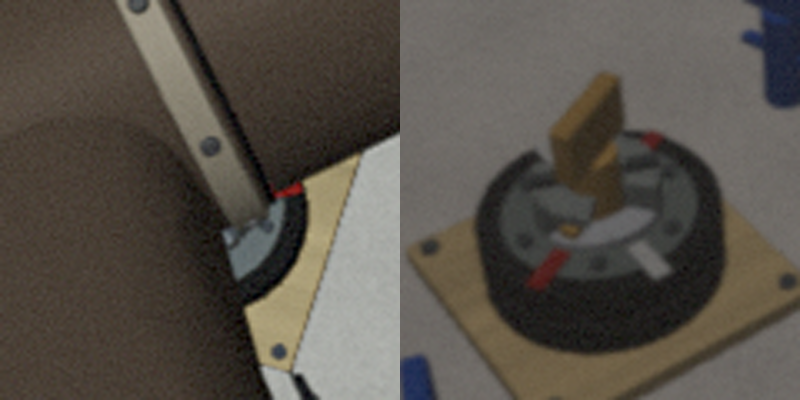

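```bash
python3 - <<'E'
from h import *
s=dict(np.load("side.npz"))
S=lambda x,y,z:atz(s,180+(x-400)*.3-.35,225+y*.3-.35,z)
ang=lambda a,b:np.degrees(np.arctan2(*(b-a)[1::-1]))%180
for z in(.117,.12,.135):
    b=[S(562,134,z),S(613,78,z)];print(z,ang(*b),np.linalg.norm(b[0]-b[1]),(b[0]+b[1])/2)
r=[S(536,284,.052),S(655,137,.052)];print(ang(*r),(r[0]+r[1])/2, np.linalg.norm(r[0]-r[1]))
for a in(98,102,106,110):
    e=np.radians(a);v=np.array([np.cos(e),np.sin(e),0])*.025
    print(a,[((proj(s,np.array([.5077,.2207,.117])+k*v)+.35-[180,225])/.3+[400,0]).round(0).tolist() for k in(1,-1)])
E
```

```text
0.117 100.24359886132846 0.044404043971501383 [0.5049821  0.21901623 0.117     ]
0.12 100.2435988613283 0.04411606762886889 [0.50225964 0.22159517 0.12      ]
0.135 100.24359886132844 0.042676185915706676 [0.48864733 0.23448986 0.135     ]
101.09800862122235 [0.50751541 0.21864801 0.052     ] 0.11299780844915604
98 [[550.0, 137.0], [611.0, 75.0]]
102 [[553.0, 138.0], [608.0, 74.0]]
106 [[556.0, 139.0], [605.0, 73.0]]
110 [[560.0, 140.0], [601.0, 73.0]]
```

The bar is at about 100°, the red stripes at 101°, and the bar top is about 117 mm above the bench, which is the screwed-home height. The robot is clear, so I'm handing in.

```bash
python3 -c "
from cell import ctrl;print(ctrl.hand_in())"
```

```text
the job is handed in; nothing more can be done
None
```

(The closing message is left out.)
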